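Shut and secure the chisel case

TASK

Shut up the chisel case on the bench: with the fingertips push its sliding lid fully home, then push the wooden turn-button round until it lies square across the lid behind the lid's finger batten, so the lid cannot slide open. Push gently and grip or lift nothing: the case stays where it stands, the chisels stay in it, and the other tools are left alone.

Things in the scene. Friction and masses are not known exactly. Their poses are not given: they have to be found in the camera images.
- case: oblong light-wood chisel case, loose on the bench, 2 to 3.5 kg, 320 x 170 x 66 mm high. Origin: centre of its underside; x along its length, the way the lid slides SHUT; z up. Its side rails (y = +-61 to +-85 mm) stand 8 mm above the lid's top face. It slides on the bench if pushed with over about 10 N
- lid (a joint): how far the flat lid (300 x 121 x 8 mm, top face 58 mm above the bench) stands open, m: 0 fully shut against the end wall, at most 0.14; it opens along the case's -x. About 1.5 N of friction; stays where it is left; cannot be lifted out
- batten (a point): centre of the top of the lid's finger batten, a dark-wood bar fixed across the lid: 18 mm along the case's x, 80 mm along y, from the lid's top face to 82 mm above the bench. At case x = -60 mm, y = 0 when shut; moves with the lid. Free space on both its sides above the lid
- button (a joint): angle of the turn-button, a dark-wood bar swivelling level on a screw on the case's -y rail, rad: 0 points back along the rail (case -x), 1.571 square across the lid (case +y), just on the -x side of the shut lid's batten, blocking it. Stops at -0.3 and 1.6; stays where it is left; 0.04 N m of friction
- button_pivot (a point): the turn-button's brass screw, at the bar's top face (83 mm above the bench), case x = -82, y = -73 mm. The bar is 20 mm wide, 16 mm thick (67 to 83 mm above the bench, 1 mm over the rail), reaches 60 mm from the screw to its free end and 12 mm the other way
- button_tip (a point): middle of the free end of the turn-button, on its top face (83 mm above the bench), 60 mm from the screw
- chisel_wide: bystander: chisel with a 25 mm blade, 240 mm long, lying inside the case. Origin: underside, about mid-length
- chisel_narrow: bystander: chisel with a 14 mm blade, 240 mm long, lying inside the case. Origin: underside, about mid-length
- mallet: bystander: beech mallet lying on the bench on the case's +y side, head 90 x 135 x 66 mm, handle 220 mm along its -x. Origin: underside of the head
- gauge: bystander: wooden marking gauge on the bench on the case's -y side, stem 200 mm along its x, fence 60 mm wide and 58 mm high with a screw to 80 mm. Origin: underside, mid-stem
- plane: bystander: wooden hand plane, 240 x 64 mm, about 120 mm high. Origin: centre of its underside
- square: bystander: try square lying flat, stock 130 mm along its x, steel blade 200 mm along its y. Origin: underside of the stock's middle
- glue: bystander: white glue bottle, 60 mm wide, 170 mm high. Origin: centre of its underside
- pot: bystander: aluminium cup, 76 mm wide, 90 mm high. Origin: centre of its underside

How it is judged:
On the way, in this order (a step that is already met when the one before it is completed fails the run):
1. the lid is pushed fully shut (value of joint lid below 0.004 m), for 0.2 s.
2. then the turn-button is turned square across the lid (value of joint button above 1.4 rad and value of joint lid below 0.004 m), for 0.2 s.
At the end, for the whole second after the job is handed in: the lid is shut to within 4 mm, the turn-button stands across it to within 0.17 rad (10 degrees) of square, and the case is at rest within 30 mm of where it stood with both chisels still inside (all of step 2 and linear speed of case below 0.01 m/s and distance of case from where it was at the start of the episode below 0.03 m and height (world z) of each of chisel_wide, chisel_narrow below 0.05 m); the robot touches nothing.
It fails at once if the case is shoved more than 30 mm along the bench (distance of case from where it was at the start of the episode above 0.03 m).
It fails at once if the case is lifted or tipped (over 10 mm or 0.1 rad) (height (world z) of case above 0.01 m or angle between case's own z axis and vertical above 0.1 rad).
It fails at once if the lid, its batten or the turn-button is gripped or pushed with more than 35 N (contact force between the fingers and case above 35 N).
It fails at once if a chisel is lifted out of the case (height (world z) of any of chisel_wide, chisel_narrow above 0.05 m).
It fails at once if another tool on the bench is moved more than 30 mm (distance of any of mallet, gauge, plane, square, glue, pot from where it was at the start of the episode above 0.03 m).
It also fails if it takes over 45 s, if anything falls off the work surface, if the arm or the gripper's body presses on something with over 40 N, if the wrist force passes 120 N, or if a joint passes its speed limit or range.

ROBOT

A 6-joint arm with a two-finger parallel gripper is mounted at the origin on the work surface. World frame = base frame: x ahead of the robot, y to its left, z up, the work surface at z = 0. Lengths are in m, angles in rad, forces in N, time in s.
With the tool pointing down it reaches from about 0.325 to 0.85 m from the base axis. Payload 15.5 kg.
Tool frame: the origin (TCP) lies midway between the tips of the shut fingers; the grasp point (between the pads) lies 19 mm behind it (grip_point_offset is the distance from the TCP to the grasp point, in m); z points along the fingers, y is the line along which they close (so a half turn about z gives the same grasp; the last joint's range is limited). The gripper opens to 91 mm and grips with 3 to 60 N. Pads are 32 mm wide; open, the fingers measure 118 mm over their backs; the gripper's body (76 mm by 178 mm) begins 60 mm behind the grasp point.
Start: joints at [-1.238, 0.494, 1.345, -0, 1.302, -0.096], TCP at [0.26, -0.568, 0.214] pointing down, gripper open.
Joint ranges: [-2.91, 2.91], [-0.82, 2.16], [0.22, 2.67], [-1.22, 4.37], [0.12, 2.79], [-3.08, 3.08]. Speed limits (rad/s): [1.89, 1.89, 2.57, 3.01, 3.01, 3.01].

INTERFACE

Orientations are given as a 3x3 rotation matrix whose columns are the frame's x, y, z axes.
In Python, from cell import state, camera, calibration, close_job, grip_point_offset gives the robot as it stands. The module is installed in compiled form; this text tells all that it offers.
- The arm moves only by the tool send_rows, never from a script. Its argument "commands" is a list of rows, each a list of 3 entries, a list of its own where there are three numbers: the closure in counts, from 0 (fully open) to 255 (shut), then the shift along the tool's x, y, z in cm, then the turn, a rotation vector about the tool's x, y, z in rad. In form: [[hand, [dx, dy, dz], [rx, ry, rz]], ...]. A call has 1 to 8 rows; each row shifts and turns the commanded pose from where the row before left it, along the tool's axes as they then stand; what a row does not reach is not made up. A row lasts 1/8 s, in which the tool goes at most 62.5 mm and 10.7 degrees, less where a joint would pass 70% of its speed; a pose out of reach is approached as far as the arm can. A call with a gripper value outside its range is refused whole. The fingers move at their own pace and stop on an object; the grip force is fixed at half the most. Time passes only in rows, so rows that do not move let the fingers close. It gives the time, the measured TCP pose, the force, the opening and the grip force at its end, in the units of the state.
- state(): the state, without advancing time (a new reading comes with each control period).
- camera(name): name is "side" or "top" or "wrist"; returns the picture (384x512x3 uint8, red, green, blue); there is no depth.
- calibration(name): a dict with "fov_y" (degrees; the focal length in pixels is half the picture's height over the tangent of half this angle, whatever the lens; pixels are square), "cx", "cy" (the principal point, pixels), "R" (3x3) and "t" (3): a world point X has camera coordinates R X + t. Camera axes: x right, y down, z forward; pixel columns grow to the right and rows downward; lengths in m; the calibration is good to about 2 mm. A picture is of the moment at which its call begins: read the wrist's pose just before it. calibration takes no time and is no camera call; for the wrist camera it gives the pose at the moment of the call.
- close_job(): hands the job in; it is judged then, once.
The state is a dict: "time_s": time; "joint_positions": joint angles; "joint_vel": joint speeds; "tau": joint torques, N m; "ee_pos": TCP position; "eef_rot": TCP orientation; "wrist_force": force on the tool from outside, world axes, zero at the start; "torque": the same for the moment, N m; "opening": opening from 0.0 (shut) to 1.0 (fully open); "grip_force": force on a finger pad.
Only numpy, scipy, OpenCV 4.12 (cv2) and the standard library are available. Lean on these libraries where they do the work, as an engineer would, in place of code of your own. Each camera call takes 0.05 s, during which the arm holds its last target. There are 200 camera calls.

## Working session

There is one attempt and no reset: what is moved stays moved. The work goes in short steps, Python scripts to look and compute and a tool call to move; the robot and the scene stay as the last step left them, time stands still between calls to the robot, and variables do not carry over. Pictures are saved under pics/ and viewed, at most 10 in all, crops included, and the job is handed in when it is done.

Besides the shell and the picture viewer there is one more tool, called after "Request:" by a JSON object that holds its "name" and its "arguments", one argument or row to a line. send_rows: Moves the arm, as the interface text tells. Its arguments: {"type":"object","properties":{"commands":{"type":"array"}},"required":["commands"]}

```bash
mkdir -p pics
cat > h.py <<'E'
import numpy as np, cv2
from cell import state, camera, calibration
def ray(c,u,v):
    f=192/np.tan(np.radians(c['fov_y'])/2)
    R=np.array(c['R']);t=np.array(c['t'])
    d=R.T@np.array([(u-c['cx'])/f,(v-c['cy'])/f,1]);return -R.T@t,d
def at(c,u,v,z):
    o,d=ray(c,u,v);return o+d*(z-o[2])/d[2]
def proj(c,X):
    f=192/np.tan(np.radians(c['fov_y'])/2)
    p=np.array(c['R'])@np.array(X)+np.array(c['t']);return np.array([f*p[0]/p[2]+c['cx'],f*p[1]/p[2]+c['cy']])
E
python3 - <<'E'
from h import *
for n in ['top','side']:
    im=camera(n);cv2.imwrite(f'pics/{n}.png',cv2.resize(im[:,:,::-1],(800,600),interpolation=cv2.INTER_CUBIC)); c=calibration(n);print(n,c)
s=state();print(s['time_s'],s['ee_pos'],s['eef_rot'],s['opening'])
E
```

```text
top {'fov_y': 47.56775579314703, 'cx': 259.089619455721, 'cy': 194.28177661588882, 'R': array([[-0.01593752, -0.99987143,  0.00176395],
       [-0.97622217,  0.01517907, -0.21624032],
       [ 0.21618575, -0.00516834, -0.97633857]]), 't': array([-0.00367745,  0.53864774,  1.22488357])}
side {'fov_y': 57.553505042779946, 'cx': 252.04026329056634, 'cy': 192.901721343871, 'R': array([[-0.92180669, -0.38758934,  0.00684985],
       [-0.25212854,  0.58602992, -0.77006502],
       [ 0.29445478, -0.71157813, -0.63792864]]), 't': array([0.51274863, 0.17807881, 1.17550895])}
0.1 [ 0.25974546 -0.56809188  0.21339896] [[ 9.09468139e-01  4.15773480e-01 -3.43799281e-04]
 [ 4.15773604e-01 -9.09467544e-01  1.04715361e-03]
 [ 1.22704414e-04 -1.09529551e-03 -9.99999393e-01]] 1.0007930647701082
```

View pics/top.png

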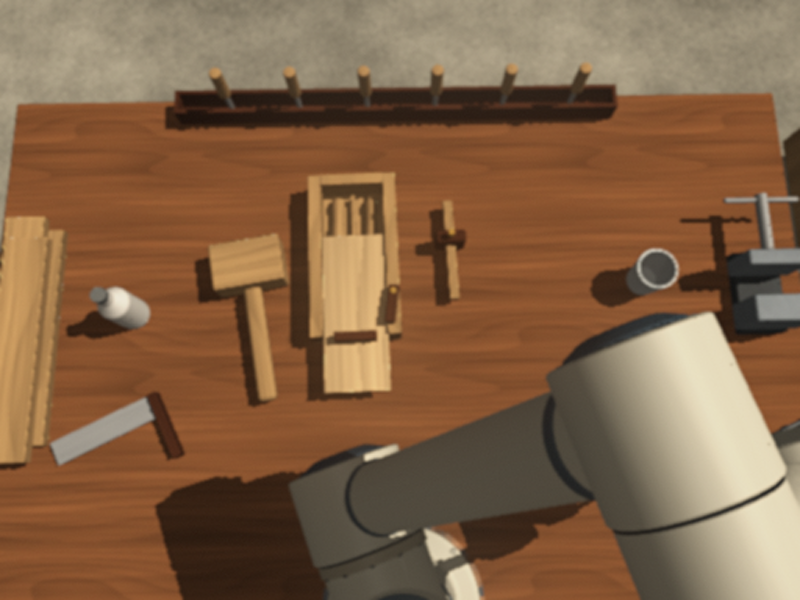

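View pics/side.png

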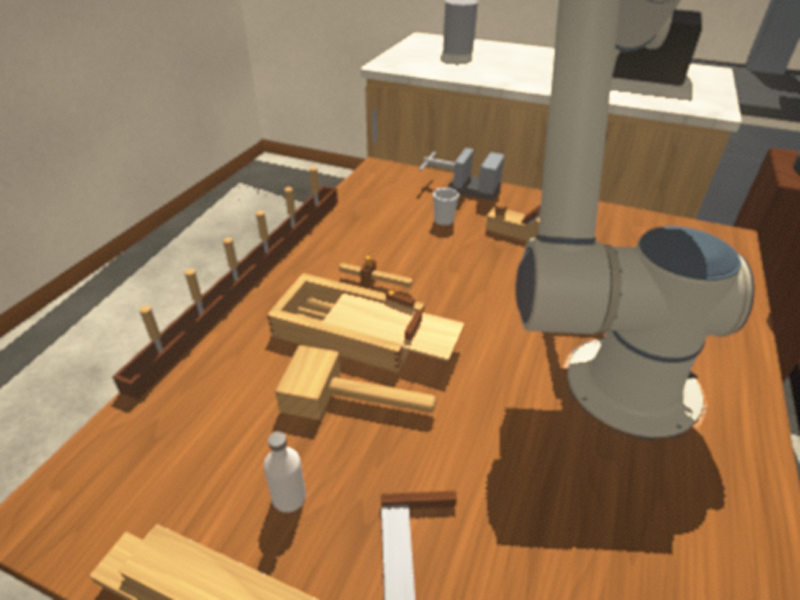

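The top view shows the case at about (355,255), far end wall at row 175 and near end at row 335. The lid sticks out towards the robot to row 392, with the batten at (355,337). The turn-button screw is at (393,290) and its tip at (391,322), so it points back along the rail. I'll enlarge this region next.

Run:
```python
from h import *
im=cv2.imread('pics/top.png');im=im[160:410,290:470]
cv2.imwrite('pics/crop.png',cv2.resize(im,None,fx=2.4,fy=2.4,interpolation=cv2.INTER_CUBIC))
```

```text
(no output)
```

View pics/crop.png

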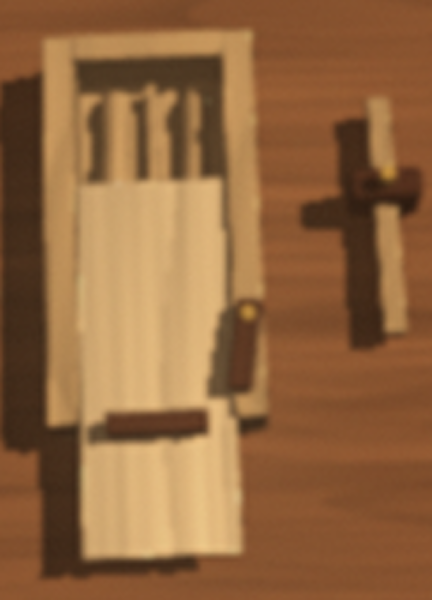

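The enlarged crop shows the case's top corners at (43,38), (253,30), (267,415) and (47,427). The screw is at (248,312), the button tip at (240,390) and the batten at (157,421). The lid's near edge is at (163,556) and its far edge at (150,181).

Run:
```python
from h import *
from scipy.optimize import least_squares
c=calibration('top')
px=lambda p:((p[0]/2.4+290+.5)*.64-.5,(p[1]/2.4+160+.5)*.64-.5)
L=[((43,38),(.16,.085,.066)),((253,30),(.16,-.085,.066)),((267,415),(-.16,-.085,.066)),((47,427),(-.16,.085,.066)),((248,312),(-.082,-.073,.083))]
T=lambda q,X:np.array([q[0]+np.cos(q[2])*X[0]-np.sin(q[2])*X[1],q[1]+np.sin(q[2])*X[0]+np.cos(q[2])*X[1],X[2]])
f=lambda q:np.concatenate([proj(c,T(q,X))-px(p) for p,X in L])
r=least_squares(f,[.6,0,0]);q=r.x;print('case',q,np.round(r.fun,1))
def tocase(p,z):
    w=at(c,*px(p),z)[:2]-q[:2];C,S=np.cos(q[2]),np.sin(q[2]);return np.array([C*w[0]+S*w[1],-S*w[0]+C*w[1]])
for n,p,z in [('batten',(157,421),.08),('tip',(240,390),.083),('far',(150,181),.058),('near',(163,556),.058),('piv',(248,312),.083)]: print(n,tocase(p,z),at(c,*px(p),z))
s=state();print(s['ee_pos'],np.degrees(np.arctan2(s['eef_rot'][1][0],s['eef_rot'][0][0])))
for n,X in [('batshut',(-.06,0,.08)),('piv',(-.082,-.073,.083))]:print(n,T(q,X))
```

```text
case [0.63878228 0.08463864 0.02573798] [ 0.1 -0.  -0.4 -0.   0.1  0.2  0.2 -0.6 -0.   0.4]
batten [-0.16290279 -0.00036168] [0.47594275 0.08008475 0.08      ]
tip [-0.14198948 -0.06470127] [0.49850492 0.01630468 0.083     ]
far [0.03684303 0.00162434] [0.6755713 0.0872106 0.058    ]
near [-0.2638261  -0.00080577] [0.37506429 0.07704353 0.058     ]
piv [-0.08080755 -0.07315612] [0.55988417 0.00942715 0.083     ]
[ 0.25974546 -0.56809188  0.21339896] 24.568043634748744
batshut [0.57880215 0.08309453 0.08      ]
piv [0.5586881  0.00955253 0.083     ]
```

Request:
{"name": "send_rows", "arguments": {
  "commands": [
    [255,[0,0,0],[0,0,0.1345]],
    [255,[0,0,0],[0,0,0.1345]],
    [255,[0,0,0],[0,0,0.1345]],
    [255,[1.1,-4,0],[0,0,0]],
    [255,[1.1,-4,0],[0,0,0]],
    [255,[1.1,-4,0],[0,0,0]],
    [255,[1.1,-4,0],[0,0,0]],
    [255,[1.1,-4,0],[0,0,0]]
  ]
}}

```text
time_s: 1.1
ee_pos: [0.3098, -0.3656, 0.2137]
eef_rot: [[1.0, 0.025, -0.0], [0.025, -1.0, 0.0], [-0.0, -0.0, -1.0]]
wrist_force: [-0.8, -0.5, -0.0]
opening: 0.155
grip_force: 0.0
```

Request:
{"name": "send_rows", "arguments": {
  "commands": [
    [255,[1.1,-4,0],[0,0,0]],
    [255,[1.1,-4,0],[0,0,0]],
    [255,[1.1,-4,0],[0,0,0]],
    [255,[1.1,-4,0],[0,0,0]],
    [255,[1.1,-4,0],[0,0,0]],
    [255,[1.1,-4,0],[0,0,0]],
    [255,[1.1,-4,0],[0,0,0]],
    [255,[1.1,-4,0],[0,0,0]]
  ]
}}

```text
time_s: 2.1
ee_pos: [0.3897, -0.0436, 0.2139]
eef_rot: [[1.0, 0.025, -0.0], [0.025, -1.0, 0.0], [-0.0, -0.0, -1.0]]
wrist_force: [1.6, -0.4, -0.0]
opening: 0.005
grip_force: 0.0
```

Request:
{"name": "send_rows", "arguments": {
  "commands": [
    [255,[1.2,-4.05,0],[0,0,0]],
    [255,[1.2,-4.05,0],[0,0,0]],
    [255,[1.2,-4.05,0],[0,0,0]],
    [255,[0,0,4.5],[0,0,0]],
    [255,[0,0,4.5],[0,0,0]],
    [255,[0,0,3.5],[0,0,0]],
    [255,[0,0,1.5],[0,0,0]],
    [255,[0,0,0.6],[0,0,0]]
  ]
}}

```text
time_s: 3.1
ee_pos: [0.4221, 0.0774, 0.0671]
eef_rot: [[1.0, 0.025, -0.002], [0.025, -1.0, -0.0], [-0.002, 0.0, -1.0]]
wrist_force: [0.4, 0.1, 0.2]
opening: 0.005
grip_force: 0.0
```

Run:
```python
from h import *
im=camera('side');cv2.imwrite('pics/s2.png',cv2.resize(im[150:260,150:330,::-1],None,fx=4,fy=4,interpolation=cv2.INTER_CUBIC))
s=state();print(s['time_s'],s['ee_pos'],s['wrist_force'])
```

```text
3.15 [0.42220765 0.07738469 0.06707781] [-0.10588887  0.70399756 -0.55545778]
```

View pics/s2.png

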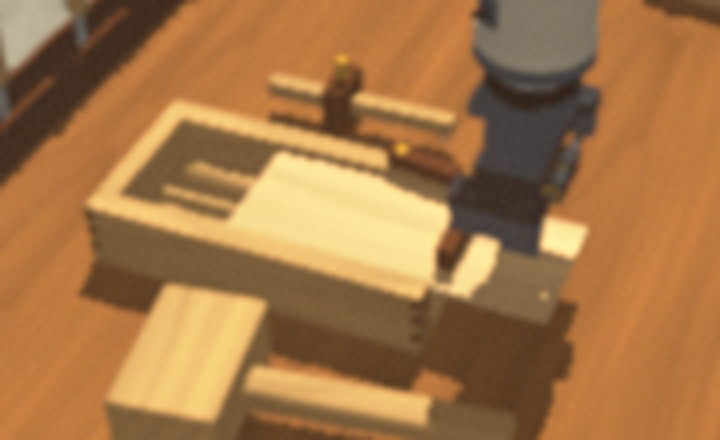

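The fingers are just above the lid, on the robot's side of the batten (batten at about (452,248), fingers at (500,225)), and clear of everything else. I'll push forward now.

Request:
{"name": "send_rows", "arguments": {
  "commands": [
    [255,[1.0,0,0],[0,0,0]],
    [255,[1.0,0,0],[0,0,0]],
    [255,[0.6,0,0],[0,0,0]],
    [255,[0.6,0,0],[0,0,0]],
    [255,[0.7,0,0],[0,0,0]],
    [255,[0.8,0,0],[0,0,0]],
    [255,[0.8,0,0],[0,0,0]],
    [255,[0.8,0,0],[0,0,0]]
  ]
}}

```text
time_s: 4.15
ee_pos: [0.4861, 0.0791, 0.0679]
eef_rot: [[1.0, 0.025, -0.0], [0.025, -1.0, 0.0], [-0.0, -0.0, -1.0]]
wrist_force: [-2.3, 1.4, 0.5]
opening: 0.002
grip_force: 0.9
```

Request:
{"name": "send_rows", "arguments": {
  "commands": [
    [255,[0.8,0,0],[0,0,0]],
    [255,[0.8,0,0],[0,0,0]],
    [255,[0.8,0,0],[0,0,0]],
    [255,[0.8,0,0],[0,0,0]],
    [255,[0.8,0,0],[0,0,0]],
    [255,[0.8,0,0],[0,0,0]],
    [255,[0.5,0,0],[0,0,0]],
    [255,[0.3,0,0],[0,0,0]]
  ]
}}

```text
time_s: 5.15
ee_pos: [0.5418, 0.0804, 0.0679]
eef_rot: [[1.0, 0.025, 0.0], [0.025, -1.0, 0.0], [0.0, -0.0, -1.0]]
wrist_force: [-1.8, 1.0, 1.5]
opening: 0.005
grip_force: 0.8
```

Request:
{"name": "send_rows", "arguments": {
  "commands": [
    [255,[0.3,0,0],[0,0,0]],
    [255,[0.3,0,0],[0,0,0]],
    [255,[0.2,0,0],[0,0,0]],
    [255,[0.15,0,0],[0,0,0]]
  ]
}}

```text
time_s: 5.65
ee_pos: [0.5511, 0.0807, 0.0679]
eef_rot: [[1.0, 0.025, -0.0], [0.025, -1.0, 0.0], [-0.0, -0.0, -1.0]]
wrist_force: [-1.2, 0.2, 1.1]
opening: 0.002
grip_force: 0.8
```

Request:
{"name": "send_rows", "arguments": {
  "commands": [
    [255,[0.15,0,0],[0,0,0]],
    [255,[0.1,0,0],[0,0,0]]
  ]
}}

```text
time_s: 5.9
ee_pos: [0.5536, 0.0807, 0.0679]
eef_rot: [[1.0, 0.025, -0.0], [0.025, -1.0, 0.0], [-0.0, -0.0, -1.0]]
wrist_force: [-1.9, 0.2, -0.5]
opening: 0.005
grip_force: 0.8
```

Request:
{"name": "send_rows", "arguments": {
  "commands": [
    [255,[0.1,0,0],[0,0,0]],
    [255,[0.1,0,0],[0,0,0]]
  ]
}}

```text
time_s: 6.15
ee_pos: [0.5544, 0.0808, 0.0678]
eef_rot: [[1.0, 0.025, -0.002], [0.025, -1.0, -0.0], [-0.002, 0.0, -1.0]]
wrist_force: [-11.2, 0.1, 8.4]
opening: 0.006
grip_force: 5.5
```

Request:
{"name": "send_rows", "arguments": {
  "commands": [
    [255,[0.1,0,0],[0,0,0]],
    [255,[0.1,0,0],[0,0,0]]
  ]
}}

```text
time_s: 6.4
ee_pos: [0.5545, 0.0807, 0.0677]
eef_rot: [[1.0, 0.025, -0.006], [0.025, -1.0, -0.0], [-0.006, 0.0, -1.0]]
wrist_force: [-20.8, -1.0, 15.2]
opening: 0.004
grip_force: 10.3
```

Request:
{"name": "send_rows", "arguments": {
  "commands": [
    [255,[0.1,0,0],[0,0,0]],
    [255,[0.1,0,0],[0,0,0]]
  ]
}}

```text
time_s: 6.65
ee_pos: [0.5545, 0.0808, 0.0676]
eef_rot: [[1.0, 0.026, -0.009], [0.026, -1.0, -0.0], [-0.009, 0.0, -1.0]]
wrist_force: [-29.8, -0.6, 22.0]
opening: 0.006
grip_force: 15.0
```

Shut: the force rises firmly while the position holds. That last step pushed harder than I meant it to, so I'm backing off, lifting and moving round to the button's outer side.

Request:
{"name": "send_rows", "arguments": {
  "commands": [
    [255,[-0.6,0,0],[0,0,0]],
    [255,[-0.9,0,0],[0,0,0]],
    [255,[0,0,-2],[0,0,0]],
    [255,[0,0,-2],[0,0,0]],
    [255,[-2.5,3.5,0],[0,0,0]],
    [255,[-2.4,3.5,0],[0,0,0]],
    [255,[0,3.6,0],[0,0,0]],
    [255,[0,0,0],[0,0,0]]
  ]
}}

```text
time_s: 7.65
ee_pos: [0.4984, -0.0287, 0.1082]
eef_rot: [[1.0, 0.023, 0.001], [0.023, -1.0, -0.001], [0.001, 0.001, -1.0]]
wrist_force: [-0.2, -0.4, -0.3]
opening: 0.006
grip_force: 0.0
```

Run:
```python
from h import *
im=camera('top');cv2.imwrite('pics/t3.png',cv2.resize(im[100:270,180:310,::-1],None,fx=3.5,fy=3.5,interpolation=cv2.INTER_CUBIC))
im=camera('side');cv2.imwrite('pics/s3.png',cv2.resize(im[150:260,150:330,::-1],None,fx=4,fy=4,interpolation=cv2.INTER_CUBIC))
s=state();p=np.array(s['ee_pos'])-[.6388,.0846,0];S,C=np.sin(.0257),np.cos(.0257)
print(s['time_s'],s['ee_pos'],s['wrist_force'],'case',C*p[0]+S*p[1],-S*p[0]+C*p[1])
```

```text
7.75 [ 0.49832929 -0.02681956  0.10800918] [-0.02301521  1.07620218 -0.39455763] case -0.1432874861353615 -0.10777306166976464
```

View pics/t3.png

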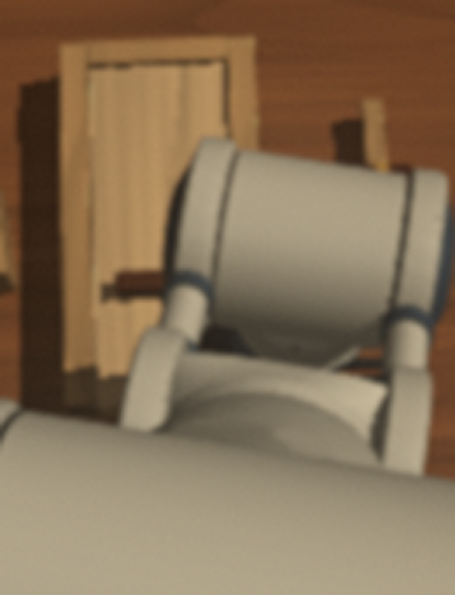

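View pics/s3.png

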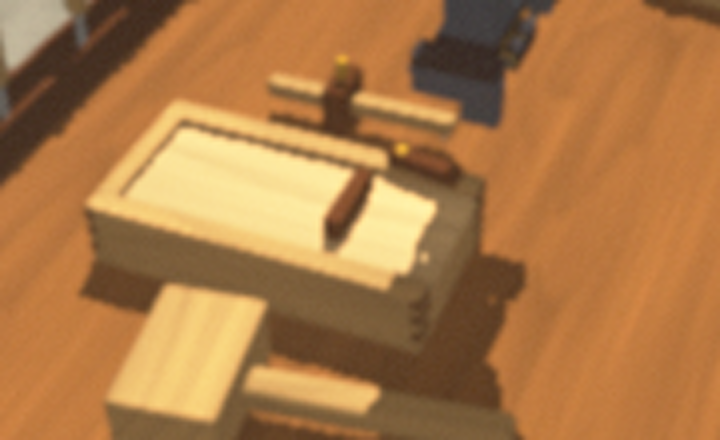

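The lid is fully shut with the case where it was. The batten is at (348,203) in the side crop. The button still lies along the rail, from (402,149) to (455,168), and the fingers hang clear of it on the outer side. I'll lower and sweep the button round.

Request:
{"name": "send_rows", "arguments": {
  "commands": [
    [255,[0,0,2.0],[0,0,0]],
    [255,[0,0,1.5],[0,0,0]],
    [255,[0,-0.8,0],[0,0,0]],
    [255,[0,-0.9,0],[0,0,0]],
    [255,[0,-0.6,0],[0,0,0]],
    [255,[0,-0.6,0],[0,0,0]],
    [255,[0.2,-0.65,0],[0,0,0]],
    [255,[0.25,-0.65,0],[0,0,0]]
  ]
}}

```text
time_s: 8.75
ee_pos: [0.5016, 0.0158, 0.0729]
eef_rot: [[1.0, 0.025, -0.0], [0.025, -1.0, 0.0], [-0.0, -0.0, -1.0]]
wrist_force: [-0.8, -1.0, 0.2]
opening: 0.004
grip_force: 0.7
```

Request:
{"name": "send_rows", "arguments": {
  "commands": [
    [255,[0.4,-0.55,0],[0,0,0]],
    [255,[0.4,-0.55,0],[0,0,0]],
    [255,[0.55,-0.4,0],[0,0,0]],
    [255,[0.55,-0.4,0],[0,0,0]]
  ]
}}

```text
time_s: 9.25
ee_pos: [0.5206, 0.0352, 0.0729]
eef_rot: [[1.0, 0.025, -0.0], [0.025, -1.0, 0.0], [-0.0, -0.0, -1.0]]
wrist_force: [-1.0, 0.4, -0.2]
opening: 0.002
grip_force: 0.8
```

Request:
{"name": "send_rows", "arguments": {
  "commands": [
    [255,[0.4,-0.2,0],[0,0,0]],
    [255,[0.3,-0.1,0],[0,0,0]],
    [255,[0.3,-0.1,0],[0,0,0]]
  ]
}}

```text
time_s: 9.62
ee_pos: [0.5303, 0.0391, 0.0729]
eef_rot: [[1.0, 0.025, -0.0], [0.025, -1.0, 0.0], [-0.0, -0.0, -1.0]]
wrist_force: [-1.1, 1.7, -0.1]
opening: 0.006
grip_force: 0.7
```

Request:
{"name": "send_rows", "arguments": {
  "commands": [
    [255,[0.1,0,0],[0,0,0]],
    [255,[0.05,0,0],[0,0,0]],
    [255,[0,0,0],[0,0,0]]
  ]
}}

```text
time_s: 10.0
ee_pos: [0.5316, 0.0391, 0.0729]
eef_rot: [[1.0, 0.025, 0.0], [0.025, -1.0, -0.0], [0.0, 0.0, -1.0]]
wrist_force: [-1.4, -0.0, 0.4]
opening: 0.004
grip_force: 0.4
```

Run:
```python
from h import *
im=camera('side');cv2.imwrite('pics/s4.png',cv2.resize(im[170:240,200:310,::-1],None,fx=7,fy=7,interpolation=cv2.INTER_CUBIC))
```

```text
(no output)
```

View pics/s4.png

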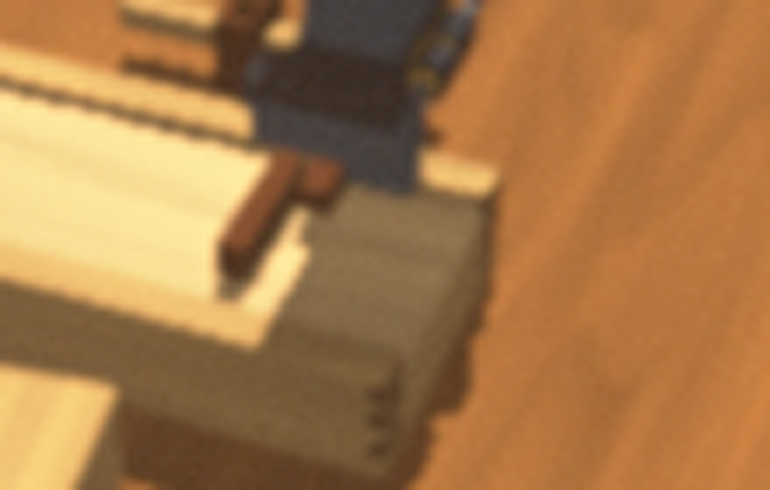

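The button's tip, at (322,180), now lies directly behind the batten. I'll retreat back and up, then verify from clear.

Request:
{"name": "send_rows", "arguments": {
  "commands": [
    [255,[-1.0,0,0],[0,0,0]],
    [255,[-1.5,0,0],[0,0,0]],
    [255,[0,0,-3],[0,0,0]],
    [255,[0,0,-4],[0,0,0]],
    [255,[-2,4,-4],[0,0,0]],
    [255,[-2,5,0],[0,0,0]],
    [255,[-2,5,0],[0,0,0]],
    [255,[-2,5,0],[0,0,0]]
  ]
}}

```text
time_s: 11.05
ee_pos: [0.4297, -0.1544, 0.183]
eef_rot: [[1.0, 0.026, 0.0], [0.026, -1.0, -0.0], [0.0, 0.0, -1.0]]
wrist_force: [0.5, -0.2, -0.3]
opening: 0.005
grip_force: 0.0
```

Request:
{"name": "send_rows", "arguments": {
  "commands": [
    [255,[0,4,0],[0,0,0]],
    [255,[0,4,0],[0,0,0]],
    [255,[0,3,0],[0,0,0]],
    [255,[0,0,0],[0,0,0]],
    [255,[0,0,0],[0,0,0]]
  ]
}}

```text
time_s: 11.68
ee_pos: [0.4334, -0.2624, 0.1827]
eef_rot: [[1.0, 0.025, -0.001], [0.025, -1.0, 0.001], [-0.001, -0.001, -1.0]]
wrist_force: [0.2, 0.3, -0.3]
opening: 0.007
grip_force: 0.0
```

Run:
```python
from h import *
im=camera('top');im=cv2.resize(im[:,:,::-1],(800,600),interpolation=cv2.INTER_CUBIC)[160:410,290:470]
cv2.imwrite('pics/t5.png',cv2.resize(im,None,fx=2.4,fy=2.4,interpolation=cv2.INTER_CUBIC))
print(state()['wrist_force'],state()['ee_pos'])
```

```text
[ 0.15132401  0.52398851 -0.47251087] [ 0.43360825 -0.26225708  0.1828021 ]
```

View pics/t5.png

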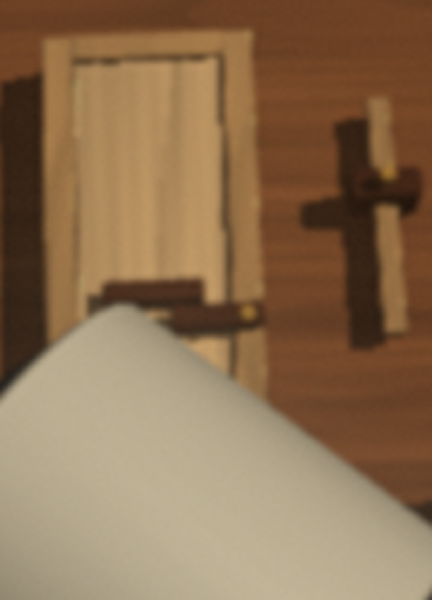

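The lid is flush with the end wall (edge at row 60). The button runs from its screw at (248,313) to about (170,318), square across just behind the batten. The case corners at (43,38) and (253,30) haven't moved, and the arm is clear.

```bash
python3 -c "
from cell import close_job
print(close_job())"
```

```text
the job is handed in; nothing more can be done
None
```

The lid is pushed home and the turn-button lies square across it behind the batten; the job is handed in at about 12 s with no verdict returned, and the one doubt is the last lid push, which peaked at about 30 N along the push (37 N total at the wrist) against the 35 N limit.

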